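# Weigh a cast bracket on the spring scale

## Task

Weigh the steel bracket that has an eye: hang it by its eye in the dip of the spring scale's hook, easing its weight onto the spring so gently that the hook neither jerks nor bounces when you let go. Once it hangs free and still, press the record button right down and let it come up again. Leave the bracket hanging and everything else where it is.

Things in the scene. Friction and masses are not known exactly. Their poses are not given: they have to be found in the camera images.
- bracket: Steel pedestal bracket, 105 mm tall, starts standing. Origin: centre of its underside, z up. Foot 56 (x) x 72 (y) x 12 mm; on it a plate 14 mm thick (x), 44 mm wide (y), flat-sided to the top, with the eye through it along x. Grip it from above across the 44 mm, at z = 85 to 100 mm: the hook then passes between the fingers. Its weight cannot be seen: 2.4 to 8 N, different each run.
- bracket_eye (a point): Point in the eye, 86 mm above the bracket's origin, axes as the bracket's, where the centre line of the hook's bar lies when the bracket hangs. The eye is a window 24 mm wide (y), its floor 31 mm below this point; its roof slopes up from 3 mm below this point at the sides to a peak 4 mm above it in the middle.
- scale: Bench spring scale, fixed: grey foot 120 x 130 x 12 mm, aluminium column 30 x 50 mm, 257 mm tall in all. Origin: underside of the foot, below the column's front face; the hook reaches out to -x, its front. A delicate instrument: the hook must never move faster than 80 mm/s up or down, and nothing may push on the scale with more than 12 N.
- hook (a joint): The scale's reading: how far (m) the hook has been pulled straight down from rest (0) towards its stop at 0.095. The spring takes 100 N per m, from zero load at zero; it is lightly damped and swings about a while after a sudden change of load.
- hook_seat (a point): Middle of the dip of the hook, on the centre line of its 7 mm round bar; scale's axes; 110 mm in front of the scale's origin, 215 mm above it at no load; sinks with the hook. The bar is level for 10 mm either way, turns up in front to an open end at x -26, z +14 mm, climbs behind to z +10 at x +30 mm. Thread the eye on over the open end along +x; nothing stands above the hook.
- record (a joint): Travel (m) of the record button: 0 up, 0.006 fully down; it springs back and takes 4 N to push fully down. Recording counts from 0.004.
- record_top (a point): Centre of the top of the record button, a black round button 34 mm across in a small grey housing fixed on the slab; pressed straight down.
- blank: Bystander: a similar, lower steel bracket without an eye (its top is a solid disc), origin under its foot.
- tape: Bystander: cardboard-coloured tape roll, 90 mm across, 25 mm tall.
- tin: Bystander: aluminium tin, 68 mm across, 70 mm tall.
- pad: Bystander: grey polishing pad with black backing plate, 140 mm across, 55 mm tall.
- wrench: Bystander: wrench 150 mm long, lying flat.
- sander: Bystander: cork hand sanding block 100 x 55 x 35 mm.
- spray: Bystander: white bottle, 64 mm across, 190 mm tall.
Not all that is in view belongs to the job. What is shaped like the bracket but purple is not meant.

How it is judged:
By the outcome, as a careful person would: the job done as asked, in the order asked, and still so for the second after the job is handed in, with the robot touching nothing.
It also fails if it takes over 72 s, if anything falls off the work surface, if the arm or the gripper's body presses on something with over 40 N, if the wrist force passes 120 N, or if a joint passes its speed limit or range.

## Robot

A 6-joint arm with a two-finger parallel gripper is mounted at the origin on the work surface. World frame = base frame: x ahead of the robot, y to its left, z up, the work surface at z = 0. Lengths are in m, angles in degrees, forces in N, time in s.
With the tool pointing down it reaches from about 0.35 to 0.875 m from the base axis. Payload 4.2 kg.
Tool frame: the origin (TCP) lies midway between the tips of the shut fingers; the grasp point (between the pads) lies 19 mm behind it; z points along the fingers, y is the direction in which the jaws open and shut (so a half turn about z gives the same grasp; the last joint's range is limited). The gripper opens to 87 mm and grips with 3 to 60 N. Pads are 19 mm wide; open, the fingers measure 117 mm over their backs; the gripper's body (75 mm by 190 mm) begins 51 mm behind the grasp point.
Start: joints at [-54.97, 22.042, 0.453, 0, -68.411, -14.817], TCP at [0.216, -0.586, 0.183] pointing down, gripper open.
Joint ranges: [-179.83, 179.83], [-69.29, 118.12], [-61.27, 80.66], [-181.25, 117.63], [-171.15, -9.14], [-177.46, 177.46]. Speed limits (degrees/s): [159.86, 159.86, 180, 180, 180, 180].

## Interface

Orientations are given as a 3x3 rotation matrix whose columns are the frame's x, y, z axes.
In Python, from station import sense, capture, get_calibration, finish_job, spot_in, spot_point gives the robot as it stands.
- The arm moves only by the shell command python3 -m inch 'ROWS'. ROWS is JSON, a list of rows, each an object with "fingers": the finger opening in cm, from 0 to 8.7; "delta_pos": the shift along the tool's x, y, z in cm, a list of three; "spin": the turn about the tool's z in degrees. In form: [{"fingers": fingers, "delta_pos": [dx, dy, dz], "spin": spin}, ...]. A call has 1 to 20 rows; each row is the pose to reach, as a shift and turn from the pose commanded when the call began, along the tool's axes at that moment; what a row does not reach only later rows make up. A row lasts 1/10 s, in which the tool goes at most 50 mm and 8.59 degrees, less where a joint would pass 70% of its speed; a pose out of reach is approached as far as the arm can. A call with a gripper value outside its range is refused whole. The fingers move at their own pace and stop on an object; the grip force is fixed at half the most. Time passes only in rows, so rows that repeat a pose let the fingers close. It gives the time, the measured TCP pose, the force and the opening at its end, in the units of the state.
- sense(): the state, without advancing time (a new reading comes with each control period).
- capture(name): name is "side" or "top"; returns the picture (400x640x3 uint8, red, green, blue); there is no depth.
- get_calibration(name): a dict with "K" (3x3 intrinsics, pixels), "T" (4x4, takes a point from camera to world coordinates). Camera axes: x right, y up, looking along -z (the intrinsics and any distortion apply to the point x, -y, -z); pixel columns grow to the right and rows downward; lengths in m; the calibration is good to about 2 mm. A picture is of the moment at which its call begins. get_calibration takes no time and is no camera call.
- finish_job(): hands the job in, once; it reports no verdict.
Trained networks look in the newest picture that a camera, given by its name, has taken for a name from the list of things; names that differ only in an ending like _2 or _b are one class to them, and where a whole thing is asked for, a point or a joint stands for the part that bears it (a point fixed in the world has none). Each returns a list of dicts, best first, with "conf" (0 to 1); they miss things now and then, are a little off and sometimes report something else, mostly with a low value. They report only what shows in the picture. A call takes as long as a camera call. They do not tell look-alikes from the thing itself.
- spot_in(camera, target): "extent" ([left, top, right, bottom] as shares, 0 to 1, of the picture: columns of its width, rows of its height, round what is visible of it).
- spot_point(camera, target): "location" ([column, row] as shares, 0 to 1, of the picture: columns of its width, rows of its height: a listed point, or the origin of a listed thing).
The state is a dict: "time_s": time; "joints": joint angles; "joint_velocities": joint speeds; "effort": joint torques, N m; "tcp_pos": TCP position; "ee_rot": TCP orientation; "wrist_force": force on the tool from outside, world axes, zero at the start; "moment": the same for the moment, N m; "gripper_width": opening from 0.0 (shut) to 1.0 (fully open).
Only numpy, scipy, OpenCV 4.12 (cv2) and the standard library are available. Lean on these libraries where they do the work, as an engineer would, in place of code of your own. Each camera call takes 0.05 s, during which the arm holds its last target.

## Working session

There is one attempt and no reset: what is moved stays moved. The work goes in short steps, Python scripts to look and compute and a shell command to move; the robot and the scene stay as the last step left them, time stands still between calls to the robot, and variables do not carry over. Pictures are saved under pics/ and viewed, and the job is handed in when it is done.

```bash
ls; mkdir -p pics
python3 - <<'E'
from station import *
import cv2,json
for c in ("side","top"):
    im=capture(c); cv2.imwrite(f"pics/{c}0.png",im[:,:,::-1])
    k=get_calibration(c); print(c,k)
    for t in ("bracket","bracket_eye","scale","hook_seat","record_top","blank"):
        print(t,spot_in(c,t)[:3],spot_point(c,t)[:3])
print(sense())
E
```

```text
pics
side {'K': array([[384.39913752,   0.        , 324.28377977],
       [  0.        , 384.39913752, 196.38253106],
       [  0.        ,   0.        ,   1.        ]]), 'T': array([[-0.70559645,  0.33931347, -0.62209325, -0.30952655],
       [-0.70826362, -0.3653012 ,  0.60408416,  0.71717818],
       [-0.02227751,  0.86684566,  0.49807862,  0.74017062],
       [ 0.        ,  0.        ,  0.        ,  1.        ]])}
bracket [{'extent': [0.6952, 0.487, 0.7133, 0.5358], 'conf': 0.77}, {'extent': [0.5531, 0.4385, 0.5844, 0.5142], 'conf': 0.71}] [{'location': [0.5648, 0.5075], 'conf': 0.9}]
bracket_eye [{'extent': [0.5523, 0.448, 0.5847, 0.5088], 'conf': 0.98}, {'extent': [0.6859, 0.4905, 0.7158, 0.5398], 'conf': 0.51}] [{'location': [0.5689, 0.4583], 'conf': 0.67}, {'location': [0.7022, 0.5058], 'conf': 0.52}, {'location': [0.2766, 0.6415], 'conf': 0.22}]
scale [{'extent': [0.4181, 0.3392, 0.4873, 0.5517], 'conf': 0.97}, {'extent': [0.2464, 0.506, 0.2927, 0.6608], 'conf': 0.63}, {'extent': [0.2605, 0.6683, 0.3177, 0.7567], 'conf': 0.59}] [{'location': [0.4572, 0.5085], 'conf': 0.74}, 
[... 2121 characters left out ...]
8e-03,
       -6.84118191e+01, -1.48148051e+01]), 'joint_velocities': array([-0.04273755,  0.03602413,  0.12113956, -0.03343743,  0.02569421,
        0.01607714]), 'effort': array([ 1.72340715e-04, -3.90474737e+01,  1.87624329e+01,  4.22458112e+00,
        1.55118940e-02, -4.58704426e-05]), 'tcp_pos': array([ 0.21596557, -0.58648581,  0.18333702]), 'ee_rot': array([[-9.38411142e-01, -3.45520662e-01,  8.93505032e-06],
       [-3.45520662e-01,  9.38411142e-01,  3.14033690e-05],
       [-1.92352636e-05,  2.63820269e-05, -9.99999999e-01]]), 'wrist_force': array([ 1.14748859, -0.11440691, -0.65366167]), 'moment': array([-0.03941575, -0.03924182,  0.02067026]), 'gripper_width': 1.0017465186524477}
```

View pics/side0.png

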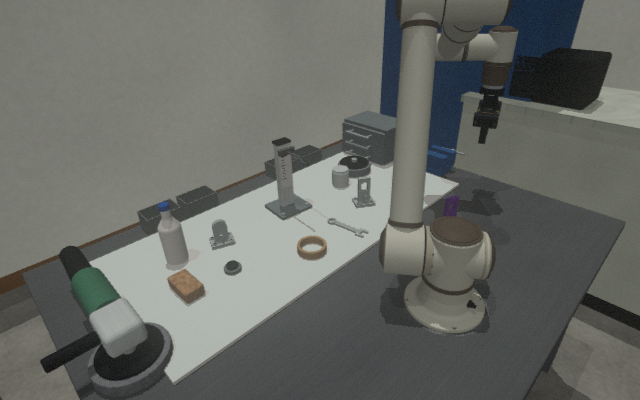

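View pics/top0.png

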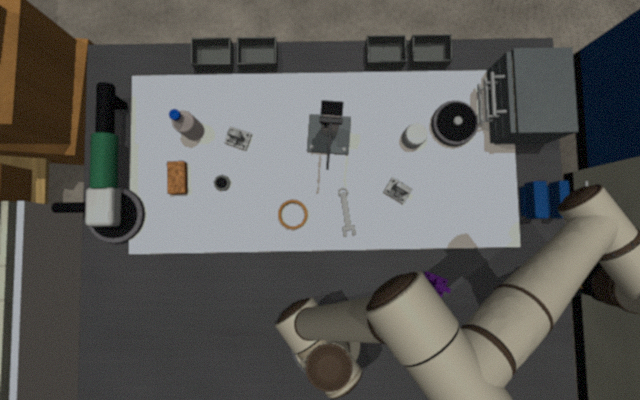

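The candidates are: the steel bracket with a window at side (363,192) / top (398,190); the disc-topped one without an eye (blank) at side (221,233) / top (237,139); and the purple one at side (451,205) / top (437,284). The first fits, being steel with an eye. I'll confirm it in an enlarged crop.

```bash
cat > h.py <<'E'
import numpy as np,cv2
from station import *
def cam(n):
    c=get_calibration(n); return np.array(c["K"]),np.array(c["T"])
def proj(n,p):
    K,T=cam(n); q=np.linalg.inv(T)@np.append(p,1); q=np.array([q[0],-q[1],-q[2]]); u=K@q; return u[:2]/u[2]
def ray(n,uv):
    K,T=cam(n); d=np.linalg.inv(K)@[uv[0],uv[1],1]; d=np.array([d[0],-d[1],-d[2]]); return T[:3,3],T[:3,:3]@d
def onz(n,uv,z):
    o,d=ray(n,uv); return o+d*(z-o[2])/d[2]
def tri(a,b):
    A=[];B=[]
    o1,d1=ray("side",a);o2,d2=ray("top",b)
    d1=d1/np.linalg.norm(d1);d2=d2/np.linalg.norm(d2)
    P=[np.eye(3)-np.outer(d,d) for d in(d1,d2)]
    p=np.linalg.solve(P[0]+P[1],P[0]@o1+P[1]@o2)
    return p, np.linalg.norm(P[0]@(p-o1))
def crop(n,x,y,w,h,s,out,im=None):
    im=capture(n) if im is None else im
    c=im[y:y+h,x:x+w,::-1]; cv2.imwrite(out,cv2.resize(c,None,fx=s,fy=s,interpolation=cv2.INTER_CUBIC))
E
python3 - <<'E'
from h import *
a=cv2.imread('pics/side0.png');b=cv2.imread('pics/top0.png')
r=lambda i,x,y,w,h:cv2.resize(i[y:y+h,x:x+w],(390,290),interpolation=cv2.INTER_CUBIC)
cv2.imwrite('pics/c0.png',np.vstack([np.hstack([r(a,340,170,52,39),r(b,370,170,52,39)]),np.hstack([r(a,250,130,120,90),r(b,290,90,100,75)])]))
S=lambda x,y:(x*640,y*400)
print("eye",tri(S(.5689,.4583),S(.6262,.467)))
print("br",tri(S(.5648,.5075),S(.6256,.48)))
print("scale",tri(S(.4572,.5085),S(.5144,.3427)))
print("hook",tri(S(.4759,.4078),S(.5134,.4008)))
print("rec",tri(S(.3592,.6653),S(.3453,.453)))
E
```

```text
eye (array([ 0.46124131, -0.2258603 ,  0.09464993]), np.float64(0.003495367062543694))
br (array([ 0.46225875, -0.23378951,  0.00958927]), np.float64(0.007986545150649078))
scale (array([ 0.62429482, -0.02415706,  0.03352632]), np.float64(0.00432024203494002))
hook (array([ 0.52315011, -0.01046989,  0.22852834]), np.float64(0.001389676686666168))
rec (array([0.49882026, 0.31451678, 0.02295708]), np.float64(0.0017114752064136577))
```

View pics/c0.png

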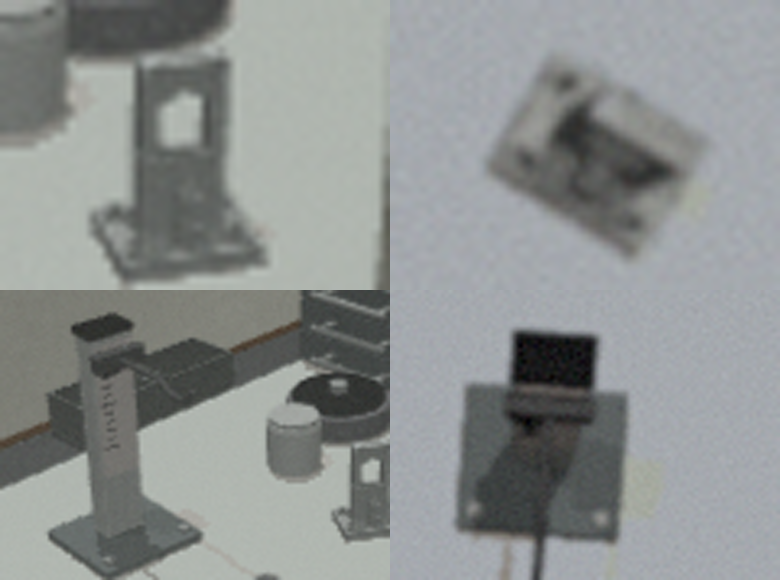

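Confirmed: the steel bracket has its eye window at side (363,188). Next come larger crops for picking corners.

Run:
```python
from h import *
a=cv2.imread('pics/side0.png');b=cv2.imread('pics/top0.png')
def r(i,x,y,w,h,s,o):
    c=cv2.resize(i[y:y+h,x:x+w],None,fx=s,fy=s,interpolation=cv2.INTER_CUBIC)
    cv2.imwrite(o,c)
r(a,255,130,80,95,6.25,'pics/c1.png'); r(b,300,92,60,84,7,'pics/c2.png')
r(b,375,170,50,42,10,'pics/c3.png'); r(a,345,170,40,45,10,'pics/c4.png')
i=np.hstack([cv2.resize(a[250:290,205:255],(400,320),interpolation=2),cv2.resize(b[165:205,200:250],(400,320),interpolation=2)]);cv2.imwrite('pics/c5.png',i)
```

```text
(no output)
```

View pics/c1.png

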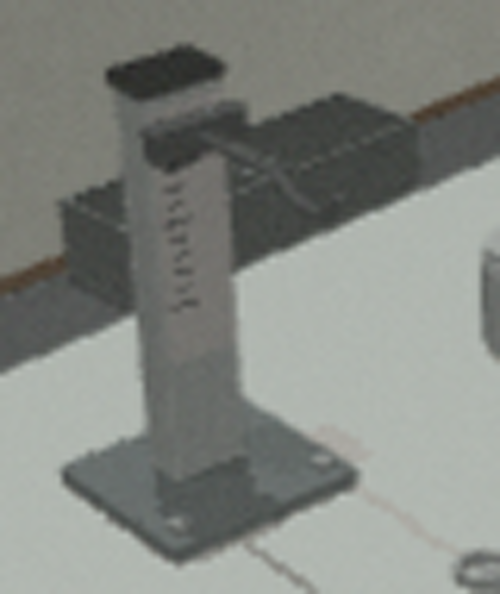

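View pics/c2.png

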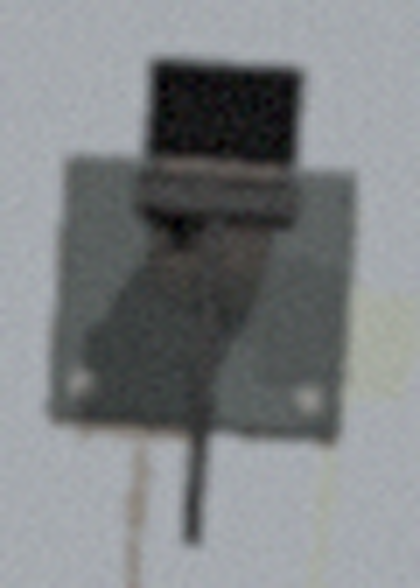

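View pics/c3.png

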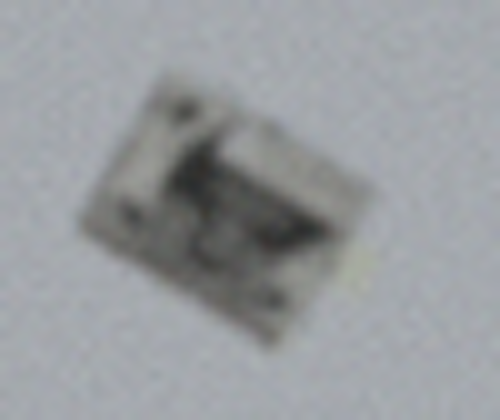

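View pics/c4.png

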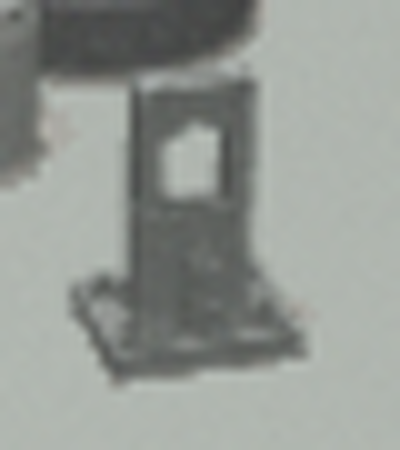

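View pics/c5.png

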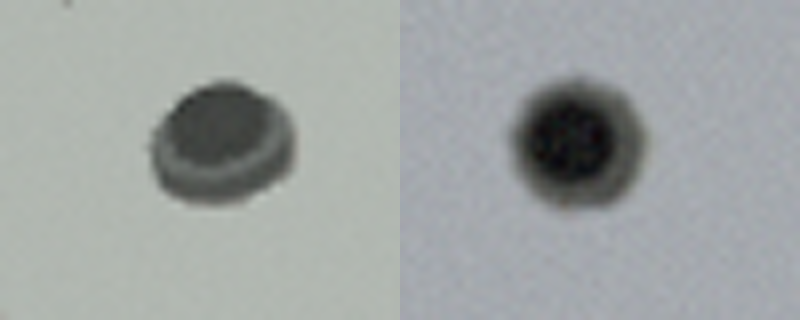

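```bash
cat > fit.py <<'E'
from h import *
from scipy.optimize import least_squares
def px(c,x0,y0,s): return (x0+(c[0]+.5)/s-.5, y0+(c[1]+.5)/s-.5)
def R(a): c,s=np.cos(a),np.sin(a); return np.array([[c,-s,0],[s,c,0],[0,0,1]])
t1=lambda c:px(c,255,130,6.25); t2=lambda c:px(c,300,92,7); t3=lambda c:px(c,375,170,10); t4=lambda c:px(c,345,170,10)
def solve(obs,p0,ex=False):
    def f(p):
        r=[]
        for n,q,l in obs:
            l=np.array(l,float)
            if ex and abs(l[2]-.012)<1e-6 : l=l+[p[4],0,0]
            r.append(proj(n,p[:3]+R(p[3])@l)-q)
        return np.concatenate(r)
    s=least_squares(f,p0,loss='soft_l1'); print(np.round(s.x,4),'yaw',np.degrees(s.x[3])); print(np.round(f(s.x).reshape(-1,2),1).tolist()); return s.x
S,T='side','top'
a,b,h=.028,.036,.012
B=[(T,t3((165,72)),(a,b,h)),(T,t3((378,185)),(a,-b,h)),(T,t3((275,350)),(-a,-b,0.004)),(T,t3((80,222)),(-a,b,0.006)),
(S,t4((118,382)),(-a,b,0)),(S,t4((305,355)),(-a,-b,0)),(S,t4((72,290)),(a,b,h)),(S,t4((140,90)),(-.007,.022,.105)),(S,t4((256,88)),(-.007,-.022,.105))]
solve(B,[.46,-.23,.01,-.5])
a,b=.06,.065
C=[(T,t2((70,157)),(a,b,h)),(T,t2((355,175)),(a,-b,h)),(T,t2((337,440)),(-a,-b,h)),(T,t2((50,418)),(-a,b,h)),
(T,t2((152,62)),(.03,.025,.257)),(T,t2((300,70)),(.03,-.025,.257)),
(T,t2((192,545)),(-.136,0,.229)),
(S,t1((63,473)),(a,b,h)),(S,t1((180,548)),(-a,b,h)),(S,t1((357,472)),(-a,-b,h)),
(S,t1((113,94)),(0,.025,.257)),(S,t1((228,68)),(0,-.025,.257))]
s=solve(C,[.63,-.02,.01,0,0],True)
print("seat",s[:3]+R(s[3])@[-.11,0,.215]); print(proj('side',s[:3]+R(s[3])@[-.11,0,.215]),proj('top',s[:3]+R(s[3])@[-.136,0,.229]))
p=tri((205+219/8,250+122/8),(200+173/8,165+143/8)); print('rec',p, onz('top',(200+173/8,165+143/8),.03),onz('side',(205+219/8,250+122/8),.03))
E
python3 fit.py
```

```text
[ 0.4602 -0.2271  0.0131 -0.5452] yaw -31.236892152131677
[[0.6, -0.1], [-0.3, 0.3], [0.6, -0.2], [-0.2, 0.7], [-0.5, 0.5], [-0.2, 0.3], [-0.4, -0.7], [-0.1, 0.6], [0.2, -0.8]]
[ 0.6357 -0.0193  0.0094 -0.0872  0.004 ] yaw -4.995970966770873
[[-0.5, -0.3], [0.4, 0.0], [0.5, 0.1], [-0.4, 0.3], [0.9, 0.4], [-0.5, 0.6], [0.3, -1.3], [-0.9, -0.3], [-0.9, 1.2], [0.5, 0.2], [4.5, -0.5], [-1.4, -0.3]]
seat [ 0.52614549 -0.00973032  0.22438296]
[304.26719566 164.13951081] [327.28849874 168.17711429]
rec (array([0.49244678, 0.31070019, 0.0276644 ]), np.float64(0.0007311992728816047)) [0.4917082 0.3095746 0.03     ] [0.4904563  0.31248592 0.03      ]
```

```bash
python3 -m inch '[{"fingers":8.7,"delta_pos":[-17,12,0],"spin":25},{"fingers":8.7,"delta_pos":[-17,12,0],"spin":25},{"fingers":8.7,"delta_pos":[-17,12,0],"spin":25},{"fingers":8.7,"delta_pos":[-17,12,0],"spin":25},{"fingers":8.7,"delta_pos":[-35.3,25.2,0],"spin":51.4},{"fingers":8.7,"delta_pos":[-35.3,25.2,0],"spin":51.4},{"fingers":8.7,"delta_pos":[-35.3,25.2,0],"spin":51.4},{"fingers":8.7,"delta_pos":[-35.3,25.2,0],"spin":51.4},{"fingers":8.7,"delta_pos":[-35.3,25.2,0],"spin":51.4},{"fingers":8.7,"delta_pos":[-35.3,25.2,0],"spin":51.4},{"fingers":8.7,"delta_pos":[-35.3,25.2,0],"spin":51.4},{"fingers":8.7,"delta_pos":[-35.3,25.2,0],"spin":51.4}]'
python3 - <<'E'
from h import *
im=capture('side');s=sense();print(s['time_s'],s['tcp_pos'],s['ee_rot'],s['wrist_force'])
crop('side',310,110,120,120,5,'pics/s1.png',im); cv2.imwrite('pics/s1f.png',im[:,:,::-1])
im=capture('top'); crop('top',340,130,130,100,5,'pics/t1.png',im)
E
```

```text
time_s: 2.5
tcp_pos: [0.4598, -0.2283, 0.1833]
ee_rot: [[-0.856, 0.518, -0.0], [0.518, 0.856, -0.0], [0.0, -0.0, -1.0]]
wrist_force: [-0.1, 0.1, 0.5]
gripper_width: 1.003
2.55 [ 0.45953505 -0.22870413  0.18329387] [[-8.55020107e-01  5.18594643e-01 -4.61758865e-04]
 [ 5.18594712e-01  8.55020189e-01 -3.57028419e-05]
 [ 3.76297849e-04 -2.69992353e-04 -9.99999893e-01]] [-0.01395102  0.05148426 -0.52315383]
```

View pics/s1.png

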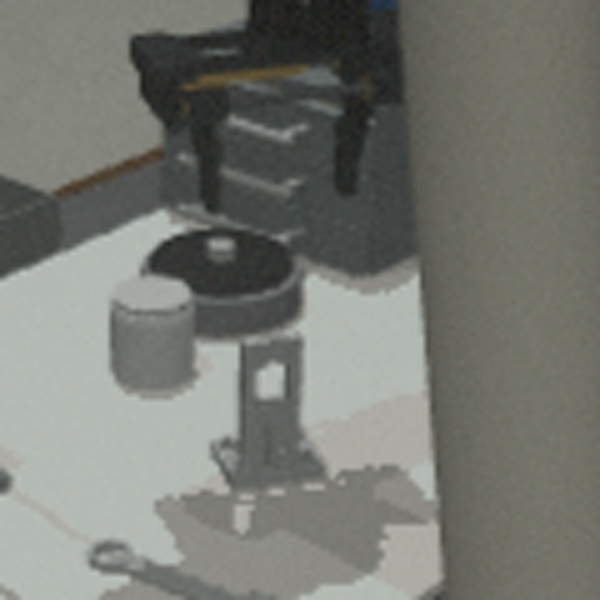

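View pics/t1.png

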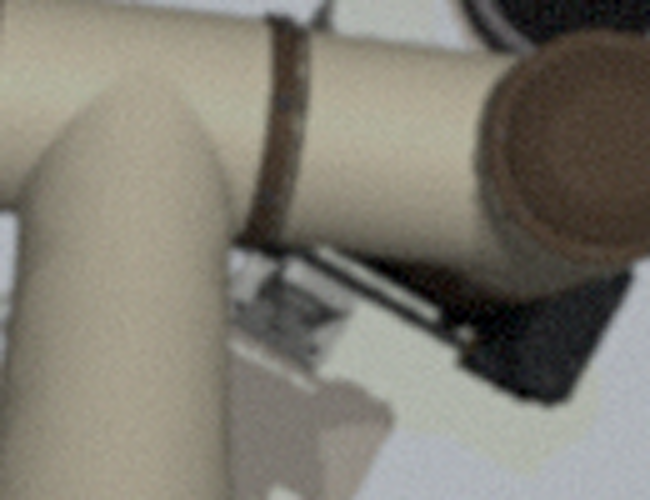

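The open fingers straddle the bracket (tips at crop (210,210) and (345,190), bracket centre about 272). I'll take a force baseline, then descend.

```bash
cat >> h.py <<'E'
def force(n=16):
    F=[];t=None
    for i in range(n):
        capture('side'); s=sense(); F.append(s['wrist_force'])
    F=np.array(F); print('t',round(s['time_s'],2),'F',F.mean(0).round(3),'sem',(F.std(0)/n**.5).round(3),'tcp',s['tcp_pos'].round(4),'w',round(s['gripper_width'],3)); return F
E
python3 -c "
from h import *
force(16)"
python3 -m inch '[{"fingers":8.7,"delta_pos":[0,0,3],"spin":0},{"fingers":8.7,"delta_pos":[0,0,6],"spin":0},{"fingers":8.7,"delta_pos":[0,0,8],"spin":0},{"fingers":8.7,"delta_pos":[0,0,9],"spin":0},{"fingers":8.7,"delta_pos":[0,0,10],"spin":0},{"fingers":8.7,"delta_pos":[0,0,10],"spin":0},{"fingers":8.7,"delta_pos":[0,0,10],"spin":0}]'
python3 -c "
from h import *
crop('side',310,110,120,120,5,'pics/s2.png')"
```

```text
t 3.4 F [ 0.147  0.11  -0.307] sem [0.136 0.11  0.18 ] tcp [ 0.4602 -0.228   0.1833] w 0.999
time_s: 4.1
tcp_pos: [0.4608, -0.2282, 0.084]
ee_rot: [[-0.856, 0.518, 0.001], [0.518, 0.856, -0.001], [-0.001, 0.0, -1.0]]
wrist_force: [-0.7, -0.2, 0.2]
gripper_width: 0.997
```

View pics/s2.png

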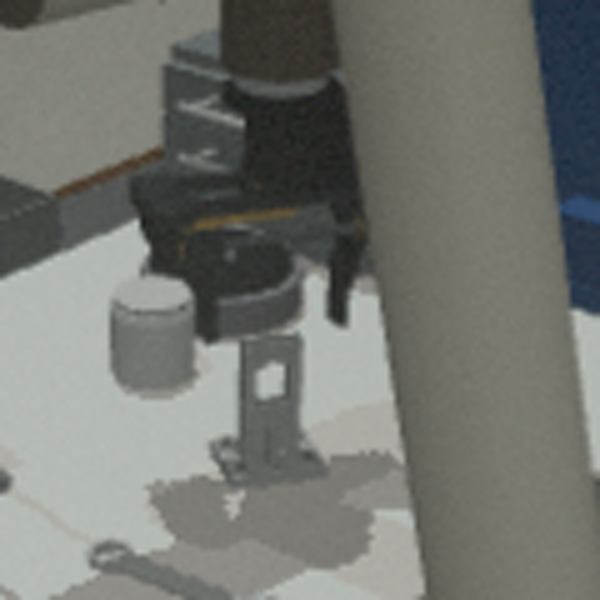

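```bash
python3 -c "
from h import *
f=lambda p:((proj('side',p)-[310,110])*5).round(0)
for z in (.01,.084,.096,.115,.183): print(z,f([.4606,-.228,z]))
y=np.array([.518,.856,0])
print(f(np.array([.4606,-.228,.084])+y*.0435),f(np.array([.4606,-.228,.084])-y*.0435))
"
```

```text
0.01 [265. 468.]
0.084 [268. 379.]
0.096 [268. 364.]
0.115 [269. 341.]
0.183 [272. 253.]
[210. 387.] [325. 371.]
```

```bash
python3 -c "
from h import *
im=capture('side'); im=cv2.convertScaleAbs(im,alpha=2.0,beta=10)
crop('side',335,135,55,55,12,'pics/s3.png',im)
im=capture('top'); im=cv2.convertScaleAbs(im,alpha=2.0,beta=10)
crop('top',350,140,100,75,8,'pics/t3.png',im)"
```

```text
(no output)
```

View pics/s3.png

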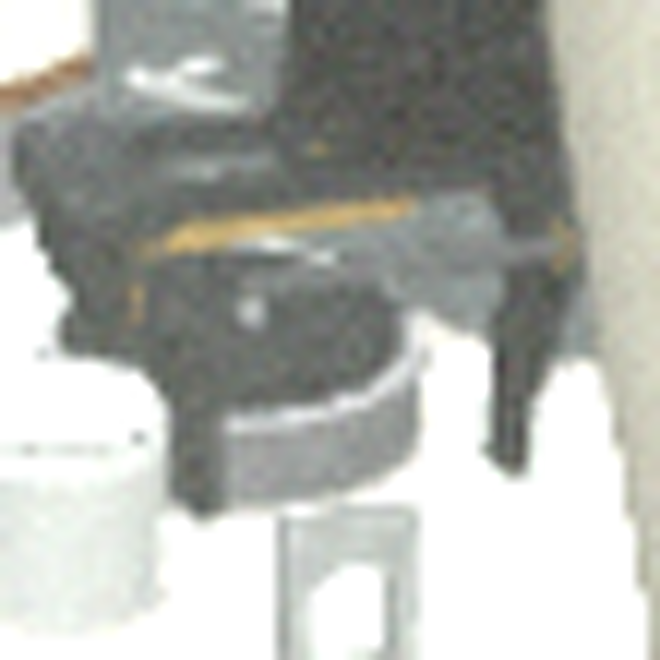

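View pics/t3.png

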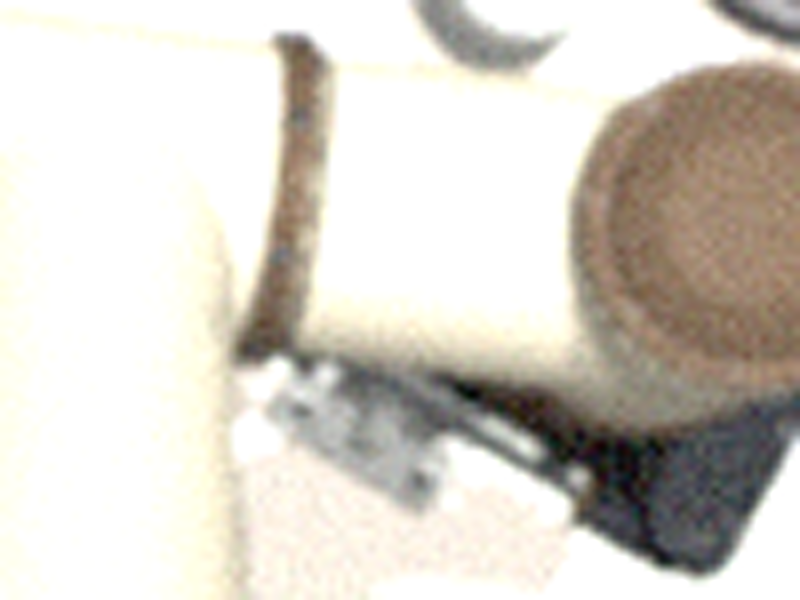

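```bash
python3 -c "
from h import *
for uv in ((351.7,177.9),(377.9,174.2)):
  for z in (.07,.084,.096,.115): print(uv,z,onz('side',uv,z).round(3))
f=lambda p:((proj('top',p)-[350,140])*8).round(0)
y=np.array([.518,.856,0]);x=np.array([.856,-.518,0]);c=np.array([.4606,-.228,0])
for z in (.084,.154,.3):
  for s in (-1,0,1): print(z,s,f(c+y*s*(.05 if z<.1 else .095)-x*.037+[0,0,z]))
"
```

```text
(351.7, 177.9) 0.07 [ 0.551 -0.266  0.07 ]
(351.7, 177.9) 0.084 [ 0.533 -0.246  0.084]
(351.7, 177.9) 0.096 [ 0.518 -0.228  0.096]
(351.7, 177.9) 0.115 [ 0.493 -0.2    0.115]
(377.9, 174.2) 0.07 [ 0.497 -0.358  0.07 ]
(377.9, 174.2) 0.084 [ 0.481 -0.336  0.084]
(377.9, 174.2) 0.096 [ 0.466 -0.316  0.096]
(377.9, 174.2) 0.115 [ 0.443 -0.286  0.115]
0.084 -1 [483. 542.]
0.084 0 [363. 473.]
0.084 1 [244. 405.]
0.154 -1 [643. 597.]
0.154 0 [402. 458.]
0.154 1 [161. 320.]
0.3 -1 [776. 578.]
0.3 0 [499. 419.]
0.3 1 [223. 261.]
```

The tips look about 35 mm higher than the reported TCP when the fingers are open. I'll part-close to just wider than the plate and look again.

```bash
python3 -m inch '[{"fingers":5.8,"delta_pos":[0,0,0],"spin":0},{"fingers":5.8,"delta_pos":[0,0,0],"spin":0},{"fingers":5.8,"delta_pos":[0,0,0],"spin":0},{"fingers":5.8,"delta_pos":[0,0,0],"spin":0}]'
python3 -c "
from h import *
im=capture('side'); im=cv2.convertScaleAbs(im,alpha=1.6,beta=10)
crop('side',335,135,55,55,12,'pics/s4.png',im)"
```

```text
time_s: 4.65
tcp_pos: [0.4602, -0.228, 0.0834]
ee_rot: [[-0.855, 0.518, 0.0], [0.518, 0.855, -0.0], [-0.0, 0.0, -1.0]]
wrist_force: [-0.3, -0.4, -0.5]
gripper_width: 0.724
```

View pics/s4.png

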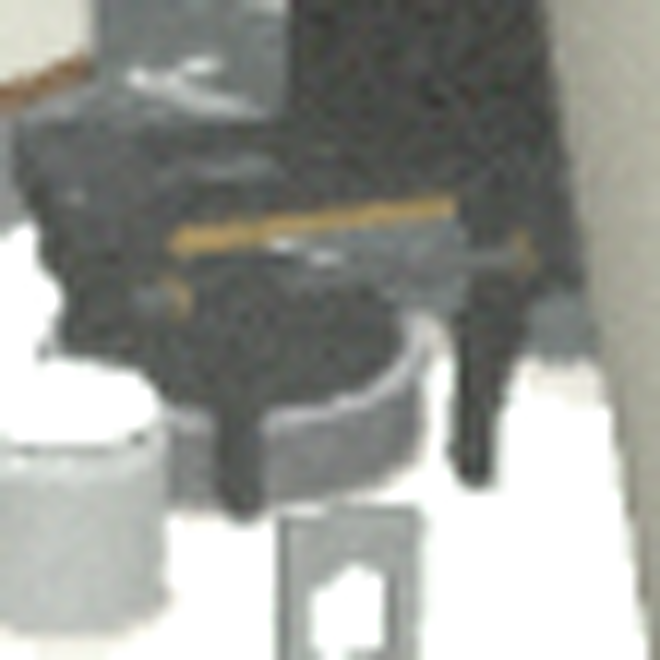

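```bash
python3 -m inch '[{"fingers":7.5,"delta_pos":[0,0,0],"spin":0},{"fingers":8.7,"delta_pos":[0,0,0.5],"spin":0},{"fingers":8.7,"delta_pos":[0,0,1],"spin":0},{"fingers":8.7,"delta_pos":[0,0,1.5],"spin":0},{"fingers":8.7,"delta_pos":[0,0,2],"spin":0},{"fingers":8.7,"delta_pos":[0,0,2],"spin":0}]'
python3 -c "
from h import *
print(proj('side',[0,0,0]),proj('top',[0,0,0]))
im=capture('side'); im=cv2.convertScaleAbs(im,alpha=1.6,beta=10)
crop('side',335,135,55,55,12,'pics/s5.png',im)
im=capture('top'); im=cv2.convertScaleAbs(im,alpha=1.6,beta=10)
crop('top',350,140,100,75,8,'pics/t5.png',im)"
```

```text
time_s: 5.3
tcp_pos: [0.4594, -0.2279, 0.0623]
ee_rot: [[-0.855, 0.518, -0.002], [0.518, 0.855, 0.0], [0.002, -0.001, -1.0]]
wrist_force: [-0.2, -0.1, -0.7]
gripper_width: 0.996
[442.58124795 302.52769186] [325.97507326 343.5818334 ]
```

View pics/s5.png

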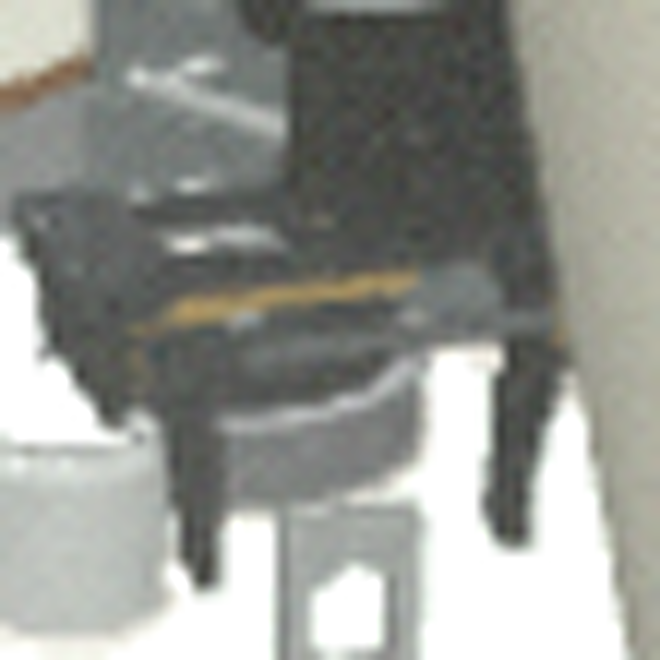

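View pics/t5.png

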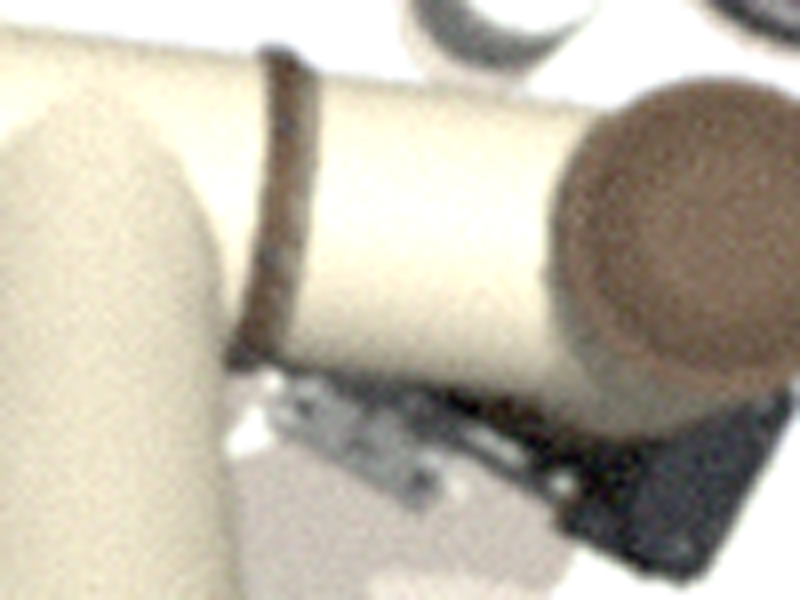

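```bash
python3 -m inch '[{"fingers":5.0,"delta_pos":[0,0,0],"spin":0},{"fingers":5.0,"delta_pos":[0,0,0],"spin":0},{"fingers":5.0,"delta_pos":[0,0,0],"spin":0},{"fingers":5.0,"delta_pos":[0,0,0],"spin":0},{"fingers":5.0,"delta_pos":[0,0,0],"spin":0}]'
python3 -c "
from h import *
im=capture('side'); im=cv2.convertScaleAbs(im,alpha=1.6,beta=10)
crop('side',335,150,55,55,12,'pics/s6.png',im)"
```

```text
time_s: 5.9
tcp_pos: [0.4602, -0.228, 0.0634]
ee_rot: [[-0.855, 0.518, 0.0], [0.518, 0.855, 0.0], [-0.0, 0.0, -1.0]]
wrist_force: [-0.0, 0.7, -0.4]
gripper_width: 0.638
```

View pics/s6.png

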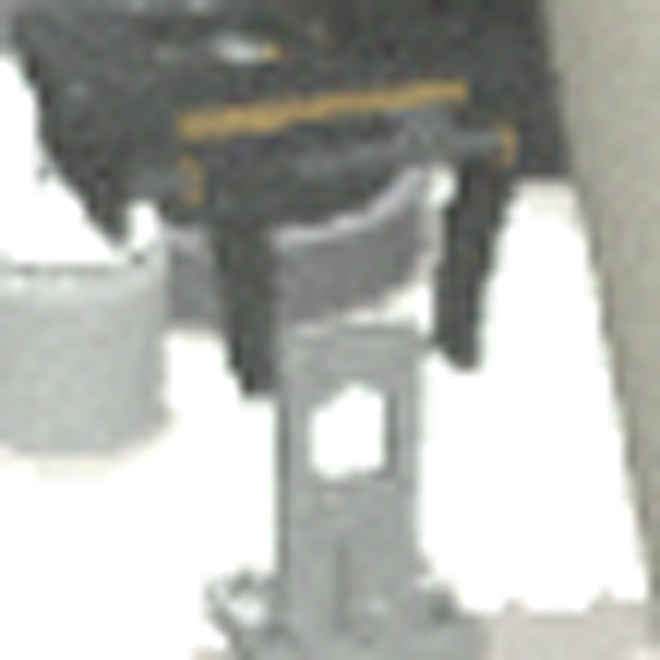

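The tips flank the plate about 18 mm below its top. I'll lower 12 mm more and close; the opening will tell whether the plate is between the pads.

```bash
python3 -m inch '[{"fingers":6.0,"delta_pos":[0,0,0],"spin":0},{"fingers":6.0,"delta_pos":[0,0,0.4],"spin":0},{"fingers":6.0,"delta_pos":[0,0,0.8],"spin":0},{"fingers":6.0,"delta_pos":[0,0,1.2],"spin":0},{"fingers":6.0,"delta_pos":[0,0,1.2],"spin":0},{"fingers":4.8,"delta_pos":[0,0,1.2],"spin":0},{"fingers":4.4,"delta_pos":[0,0,1.2],"spin":0},{"fingers":4.0,"delta_pos":[0,0,1.2],"spin":0},{"fingers":4.0,"delta_pos":[0,0,1.2],"spin":0}]'
python3 -c "
from h import *
im=capture('side'); im=cv2.convertScaleAbs(im,alpha=1.6,beta=10)
crop('side',335,150,55,55,12,'pics/s7.png',im)
im=capture('top'); im=cv2.convertScaleAbs(im,alpha=1.6,beta=10)
crop('top',350,140,100,75,8,'pics/t7.png',im)"
```

```text
time_s: 6.85
tcp_pos: [0.4606, -0.2279, 0.0516]
ee_rot: [[-0.856, 0.518, 0.001], [0.518, 0.856, 0.0], [-0.001, 0.001, -1.0]]
wrist_force: [1.1, 1.4, 0.5]
gripper_width: 0.503
```

View pics/s7.png

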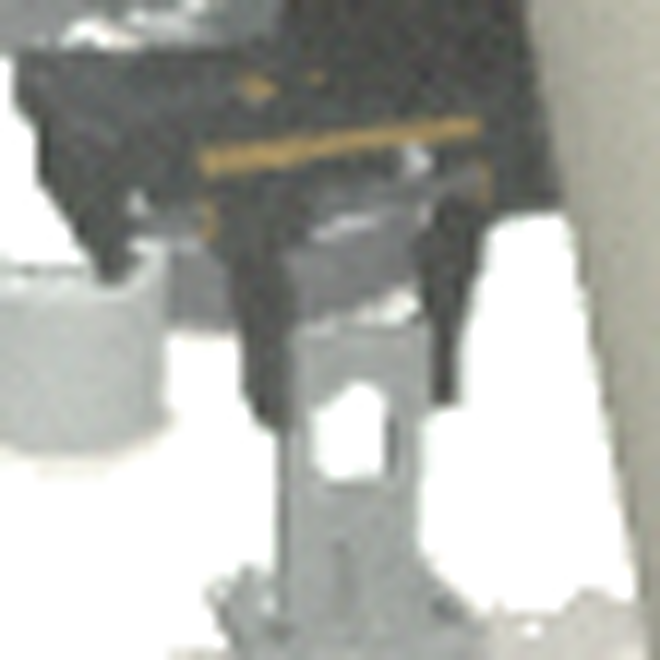

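View pics/t7.png

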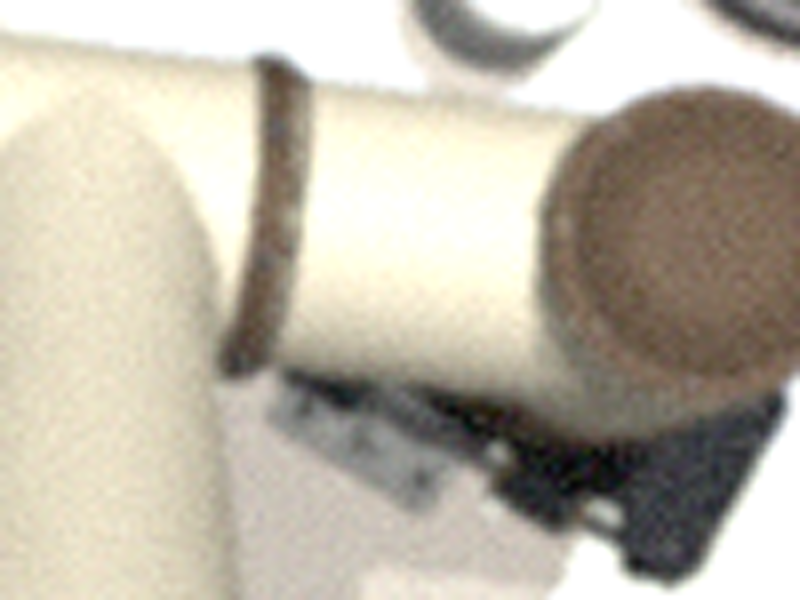

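The opening of 43.8 mm shows the plate is gripped, with the tips about 30 mm below its top. The eye lies between the fingers. Next: lift, turn, and go to a spot in front of the hook.

```bash
python3 -m inch '[{"fingers":4.0,"delta_pos":[0,0,-0.5],"spin":0},{"fingers":4.0,"delta_pos":[0,0,-2],"spin":0},{"fingers":4.0,"delta_pos":[0,0,-5],"spin":0},{"fingers":4.0,"delta_pos":[0,0,-8],"spin":0},{"fingers":4.0,"delta_pos":[0,0,-11],"spin":0},{"fingers":4.0,"delta_pos":[1,1.5,-13.5],"spin":-2},{"fingers":4.0,"delta_pos":[3,4.5,-15],"spin":-6},{"fingers":4.0,"delta_pos":[5,7.5,-15.3],"spin":-10},{"fingers":4.0,"delta_pos":[7,10.5,-15.3],"spin":-15},{"fingers":4.0,"delta_pos":[9,13.5,-15.3],"spin":-20},{"fingers":4.0,"delta_pos":[10.8,16.3,-15.3],"spin":-24},{"fingers":4.0,"delta_pos":[12,18,-15.3],"spin":-26.2},{"fingers":4.0,"delta_pos":[12.4,18.8,-15.3],"spin":-26.2},{"fingers":4.0,"delta_pos":[12.4,18.8,-15.3],"spin":-26.2},{"fingers":4.0,"delta_pos":[12.4,18.8,-15.3],"spin":-26.2}]'
python3 -c "
from h import *
F=force(16)
a=capture('side');b=capture('top')
print(spot_point('side','bracket_eye')[:2],spot_point('side','hook_seat')[:2],spot_point('top','hook_seat')[:2],spot_point('top','bracket_eye')[:2])
crop('side',265,115,90,85,8,'pics/s8.png',cv2.convertScaleAbs(a,alpha=1.5,beta=10))
crop('top',280,100,100,75,8,'pics/t8.png',cv2.convertScaleAbs(b,alpha=1.5,beta=10))"
```

```text
time_s: 8.45
tcp_pos: [0.451, -0.0036, 0.204]
ee_rot: [[-0.996, 0.088, -0.001], [0.088, 0.996, -0.0], [0.001, -0.001, -1.0]]
wrist_force: [0.3, 0.3, -3.2]
gripper_width: 0.503
t 9.25 F [-0.029 -0.42  -3.337] sem [0.121 0.11  0.136] tcp [ 0.4514 -0.003   0.2043] w 0.499
[{'location': [0.4989, 0.4052], 'conf': 0.73}] [{'location': [0.4697, 0.4088], 'conf': 0.59}] [] [{'location': [0.6878, 0.72], 'conf': 0.75}, {'location': [0.5116, 0.4662], 'conf': 0.63}]
```

View pics/s8.png

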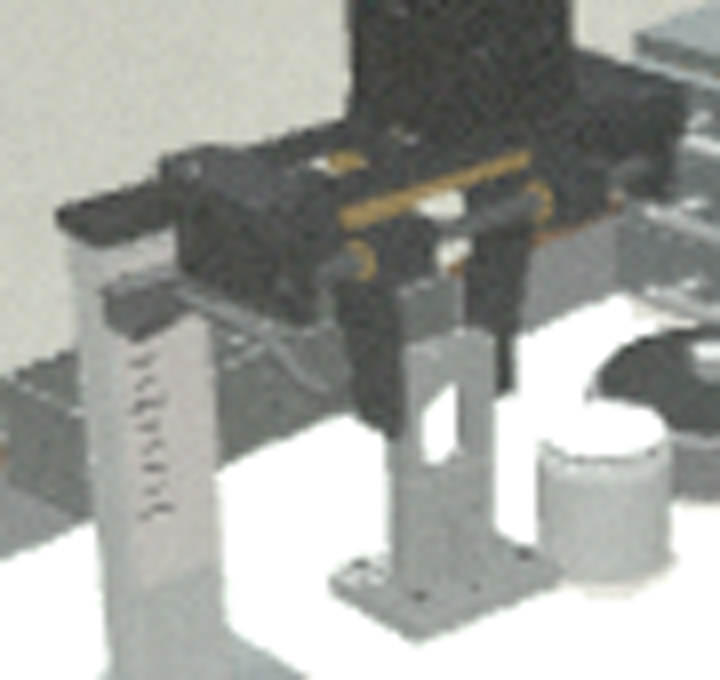

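View pics/t8.png

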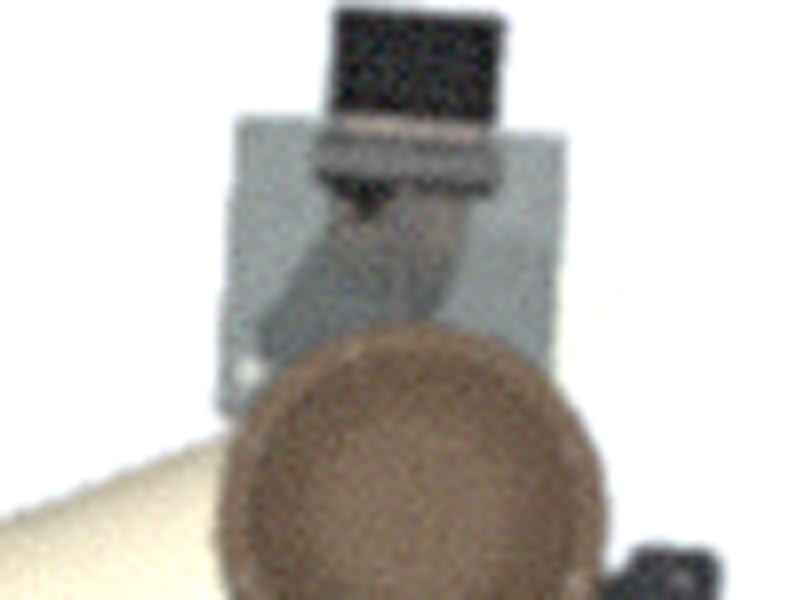

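```bash
cat > fit2.py <<'E'
from fit import *
print('-----')
def t8(c): return px(c,265,115,8)
a,b,h=.028,.036,.012
O=[(t8((332,580)),(a,b,h)),(t8((418,640)),(-a,b,0)),(t8((560,572)),(-a,-b,h)),(t8((408,345)),(-.007,.022,.105)),(t8((495,328)),(-.007,-.022,.105)),(t8((418,627)),(-a,b,h))]
for z0 in (.158,.163,.168):
    f=lambda p:np.concatenate([proj('side',np.array([p[0],p[1],z0])+R(p[2])@np.array(l))-q for q,l in O])
    s=least_squares(f,[.45,0,-.09]); print(z0,s.x.round(4),np.degrees(s.x[2]),s.cost, f(s.x).round(1).tolist())
print(proj('side',[.4514,-.003,.249]))
# hook points in side crop, tip/seat
M=s=None
base=np.array([.6357,-.0193,.0099])
for l in ([-.11,0,.215],[-.136,0,.229],[-.08,0,.225],[-.1,0,.215],[-.12,0,.215]):
    q=proj('side',base+R(np.radians(-5))@l); print(l,((q-[265,115])*8).round(0))
E
python3 fit2.py | sed -n '/-----/,$p'
```

```text
-----
0.158 [ 0.4628 -0.0169 -0.1017] -5.829566668928856 8.200392087488213 [-0.2, -1.7, 0.1, 0.8, 0.3, -1.6, -0.4, 2.9, 0.2, 0.9, 0.0, -1.0]
0.163 [ 0.4559 -0.0103 -0.1006] -5.763114954702945 7.476463004385974 [-0.4, -1.7, 0.1, 0.9, 0.4, -1.5, -0.4, 2.7, 0.2, 0.7, 0.0, -0.9]
0.168 [ 0.4489 -0.0036 -0.0994] -5.694474398824131 6.904541001083472 [-0.5, -1.6, 0.1, 1.0, 0.6, -1.5, -0.5, 2.5, 0.3, 0.5, -0.0, -0.8]
[318.98679704 164.5435005 ]
[-0.11, 0, 0.215] [314. 392.]
[-0.136, 0, 0.229] [353. 380.]
[-0.08, 0, 0.225] [267. 346.]
[-0.1, 0, 0.215] [299. 384.]
[-0.12, 0, 0.215] [330. 400.]
```

The bracket is held, with a weight of about 3.0 N. Eye window is at crop (440,425) and the hook's dip at about (318,392). The height above the slab gives about 24 mm of eye point over seat. I'll advance until the tip is in the window.

```bash
python3 -m inch '[{"fingers":4.0,"delta_pos":[-0.5,0,0],"spin":0},{"fingers":4.0,"delta_pos":[-1.5,0,0],"spin":0},{"fingers":4.0,"delta_pos":[-2.5,0,0],"spin":0},{"fingers":4.0,"delta_pos":[-3,0,0],"spin":0},{"fingers":4.0,"delta_pos":[-3.5,0,0],"spin":0},{"fingers":4.0,"delta_pos":[-4,0,0],"spin":0},{"fingers":4.0,"delta_pos":[-4.5,0,0],"spin":0},{"fingers":4.0,"delta_pos":[-5,0,0],"spin":0},{"fingers":4.0,"delta_pos":[-5,0,0],"spin":0}]'
python3 -c "
from h import *
a=capture('side');b=capture('top')
crop('side',275,130,60,60,11,'pics/s9.png',cv2.convertScaleAbs(a,alpha=1.7,beta=10))
crop('top',280,100,100,75,8,'pics/t9.png',cv2.convertScaleAbs(b,alpha=1.5,beta=10))"
```

```text
time_s: 10.45
tcp_pos: [0.5019, -0.0073, 0.2043]
ee_rot: [[-0.996, 0.087, 0.0], [0.087, 0.996, -0.0], [-0.0, -0.0, -1.0]]
wrist_force: [0.2, -0.1, -2.8]
gripper_width: 0.504
```

View pics/s9.png

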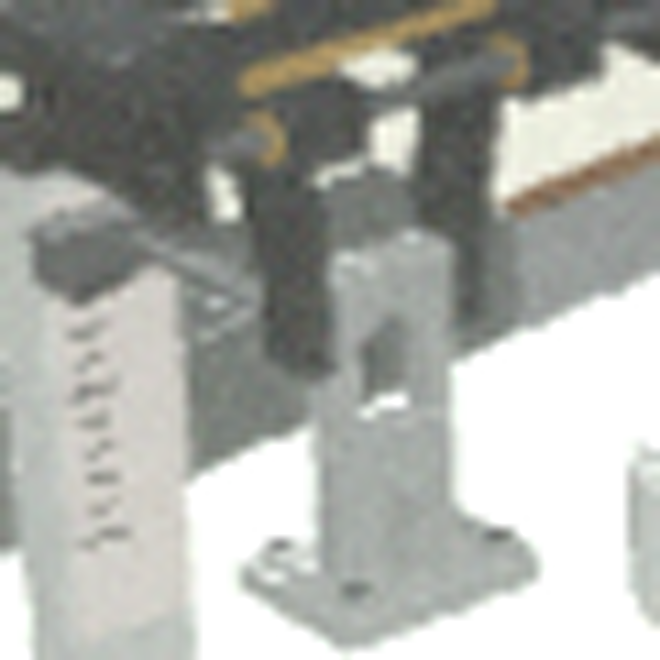

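```bash
python3 -c "
from h import *
a=capture('side')
c=a[150:175,295:325].astype(float); c=np.clip((c-40)*2.0,0,255).astype(np.uint8)
cv2.imwrite('pics/s10.png',cv2.resize(c[:,:,::-1],None,fx=24,fy=24,interpolation=cv2.INTER_CUBIC))
print(a[155:170,305:318].mean(2).round(0).astype(int))"
```

```text
[[ 85  95  92  93  94  91  92  92  93  89  90  73  42]
 [ 74  92  93  94  96  88  94  91  90  92  87  73  44]
 [ 73  91  93  92  93  90  88  89  91  92  91  73  47]
 [ 70  91  89  91  92  86  84  86  89  92  92  73  49]
 [ 72  89  91  90  90  70  72  84  90  91  89  72  55]
 [ 67  90  94  84  70  70  75  87  89  91  90  82  68]
 [ 64  94  86  69  63  64  67  87  86  93  91  83  70]
 [ 69  91  85  58  64  66  70  83  87  94  90  91 111]
 [ 71  94  89  60  60  67  69  83  87  93  93 130 179]
 [ 85  91  84  64  68  71  79  85  88  91  93 129 183]
 [ 90  93  88  63  83 107 123  88  88  87  94 130 182]
 [ 89  92  86  87 147 170 138  98  89  90  97 134 184]
 [ 90  93  99 119 145  96  96  97  96  96  91 126 184]
 [ 92  94  94  97  97  97  96 100  94  91  92 126 181]
 [ 92  93  95  96  98  97  90  95  92  93  94 129 182]]
```

View pics/s10.png

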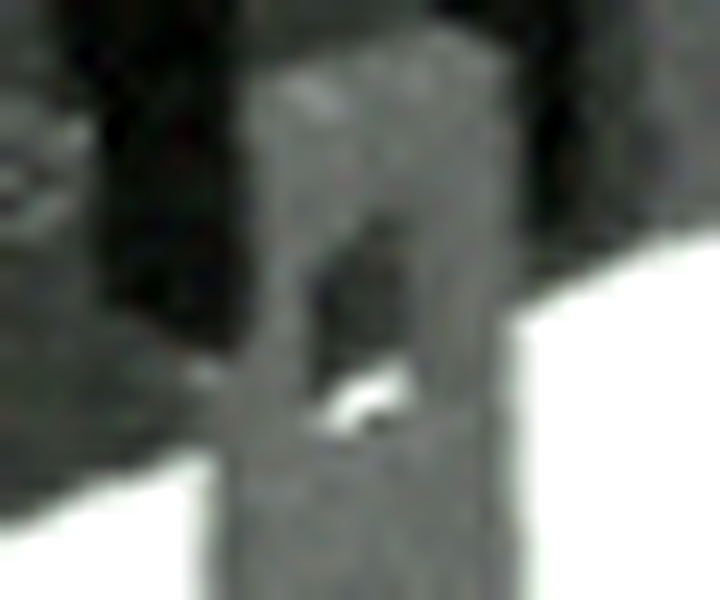

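View pics/t9.png

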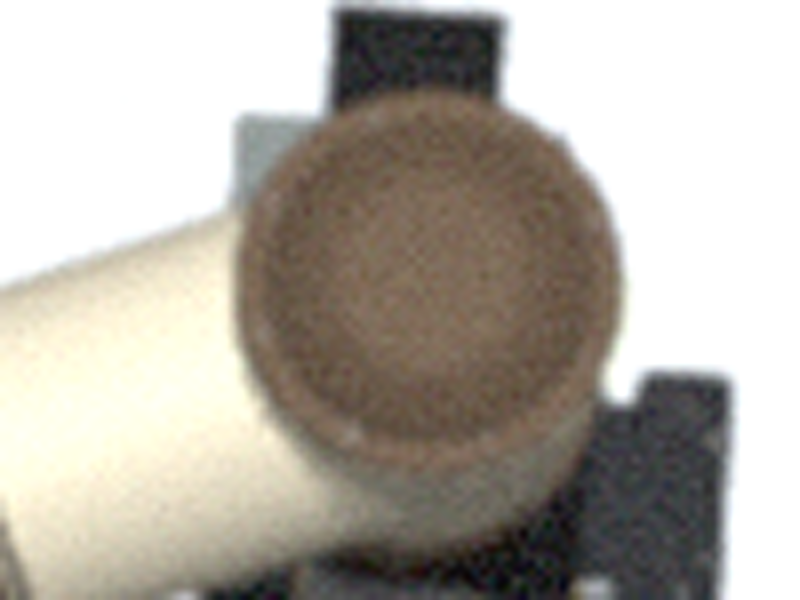

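```bash
python3 -m inch '[{"fingers":4.0,"delta_pos":[-0.3,0,0],"spin":0},{"fingers":4.0,"delta_pos":[-0.6,0,0],"spin":0},{"fingers":4.0,"delta_pos":[-0.9,0,0],"spin":0},{"fingers":4.0,"delta_pos":[-1.2,0,0],"spin":0},{"fingers":4.0,"delta_pos":[-1.2,0,0],"spin":0}]'
python3 -c "
from h import *
force(4)
a=capture('side')
c=a[145:180,280:325].astype(float); c=np.clip((c-40)*2.0,0,255).astype(np.uint8)
cv2.imwrite('pics/s11.png',cv2.resize(c[:,:,::-1],None,fx=17,fy=17,interpolation=cv2.INTER_CUBIC))"
```

```text
time_s: 11.1
tcp_pos: [0.5137, -0.0084, 0.2043]
ee_rot: [[-0.996, 0.087, 0.0], [0.087, 0.996, -0.0], [-0.0, -0.0, -1.0]]
wrist_force: [0.3, -0.3, -4.1]
gripper_width: 0.501
t 11.3 F [ 0.048 -0.025 -3.154] sem [0.252 0.257 0.22 ] tcp [ 0.5131 -0.0084  0.2043] w 0.501
```

View pics/s11.png

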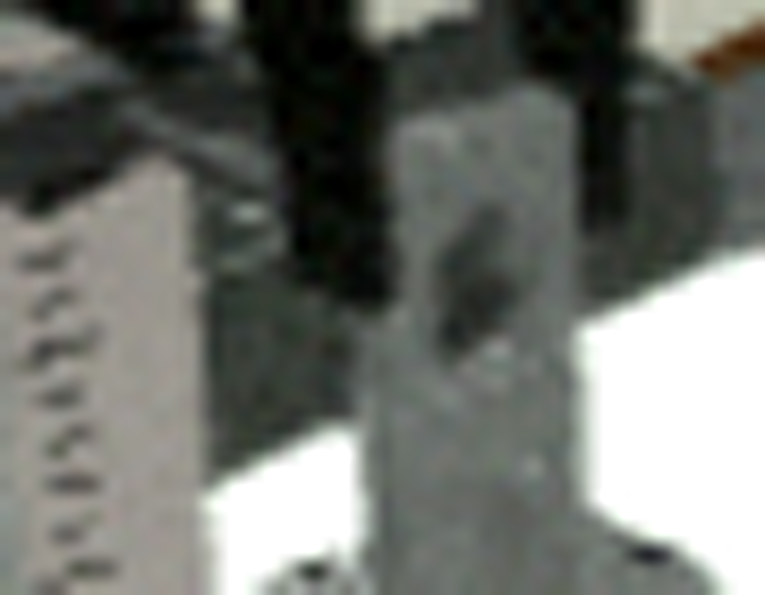

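A dark tip end now shows inside the eye at crop (497,290), with no contact force: it's threaded. Advance 11 mm, then lower near to contact.

```bash
python3 -m inch '[{"fingers":4.0,"delta_pos":[-0.3,0,0],"spin":0},{"fingers":4.0,"delta_pos":[-0.6,0,0.2],"spin":0},{"fingers":4.0,"delta_pos":[-0.9,0,0.4],"spin":0},{"fingers":4.0,"delta_pos":[-1.1,0,0.7],"spin":0},{"fingers":4.0,"delta_pos":[-1.1,0,1],"spin":0},{"fingers":4.0,"delta_pos":[-1.1,0,1.3],"spin":0},{"fingers":4.0,"delta_pos":[-1.1,0,1.6],"spin":0},{"fingers":4.0,"delta_pos":[-1.1,0,1.7],"spin":0},{"fingers":4.0,"delta_pos":[-1.1,0,1.7],"spin":0}]'
python3 -c "
from h import *
force(10)
a=capture('side')
c=a[140:185,270:330].astype(float); c=np.clip((c-40)*2.0,0,255).astype(np.uint8)
cv2.imwrite('pics/s12.png',cv2.resize(c[:,:,::-1],None,fx=13,fy=13,interpolation=cv2.INTER_CUBIC))"
```

```text
time_s: 12.25
tcp_pos: [0.524, -0.0094, 0.1872]
ee_rot: [[-0.996, 0.087, -0.0], [0.087, 0.996, -0.0], [0.0, -0.0, -1.0]]
wrist_force: [0.5, -0.2, -3.0]
gripper_width: 0.503
t 12.75 F [-0.053 -0.098 -3.444] sem [0.145 0.173 0.139] tcp [ 0.5242 -0.0093  0.1874] w 0.503
```

View pics/s12.png

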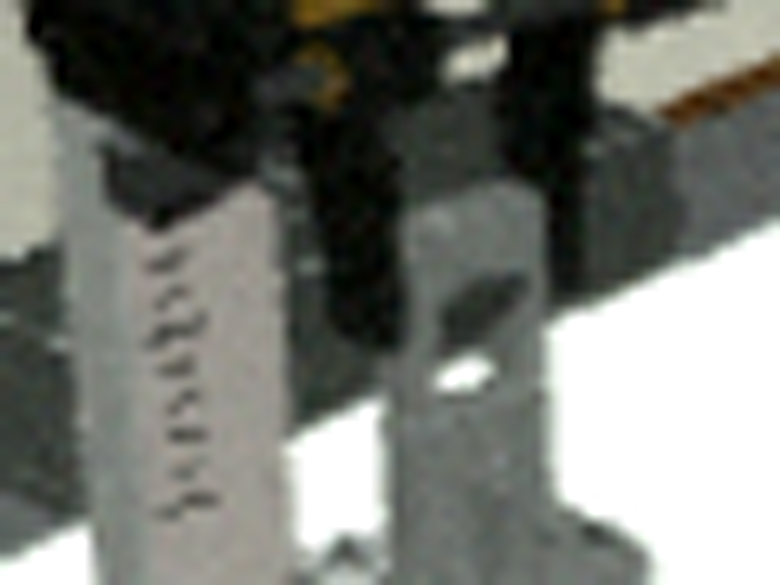

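The hook end projects from the eye, bar from (450,330) to (525,285), just under the roof. Lower slowly.

```bash
python3 -m inch '[{"fingers":4.0,"delta_pos":[0,0,0.1],"spin":0},{"fingers":4.0,"delta_pos":[0,0,0.2],"spin":0},{"fingers":4.0,"delta_pos":[0,0,0.3],"spin":0},{"fingers":4.0,"delta_pos":[0,0,0.4],"spin":0},{"fingers":4.0,"delta_pos":[0,0,0.5],"spin":0},{"fingers":4.0,"delta_pos":[0,0,0.6],"spin":0},{"fingers":4.0,"delta_pos":[0,0,0.7],"spin":0},{"fingers":4.0,"delta_pos":[0,0,0.8],"spin":0},{"fingers":4.0,"delta_pos":[0,0,0.9],"spin":0},{"fingers":4.0,"delta_pos":[0,0,1.0],"spin":0},{"fingers":4.0,"delta_pos":[0,0,1.1],"spin":0},{"fingers":4.0,"delta_pos":[0,0,1.25],"spin":0},{"fingers":4.0,"delta_pos":[0,0,1.4],"spin":0},{"fingers":4.0,"delta_pos":[0,0,1.55],"spin":0},{"fingers":4.0,"delta_pos":[0,0,1.7],"spin":0},{"fingers":4.0,"delta_pos":[0,0,1.85],"spin":0},{"fingers":4.0,"delta_pos":[0,0,2.0],"spin":0},{"fingers":4.0,"delta_pos":[0,0,2.0],"spin":0}]'
python3 -c "
from h import *
force(24)
a=capture('side')
c=a[140:185,270:330].astype(float); c=np.clip((c-40)*2.0,0,255).astype(np.uint8)
cv2.imwrite('pics/s13.png',cv2.resize(c[:,:,::-1],None,fx=13,fy=13,interpolation=cv2.INTER_CUBIC))"
```

```text
time_s: 14.6
tcp_pos: [0.5242, -0.0093, 0.1672]
ee_rot: [[-0.996, 0.087, 0.0], [0.087, 0.996, -0.0], [-0.0, -0.0, -1.0]]
wrist_force: [-1.2, 0.5, -1.6]
gripper_width: 0.502
t 15.8 F [-0.193  0.159 -2.195] sem [0.106 0.08  0.091] tcp [ 0.5242 -0.0093  0.1674] w 0.503
```

View pics/s13.png

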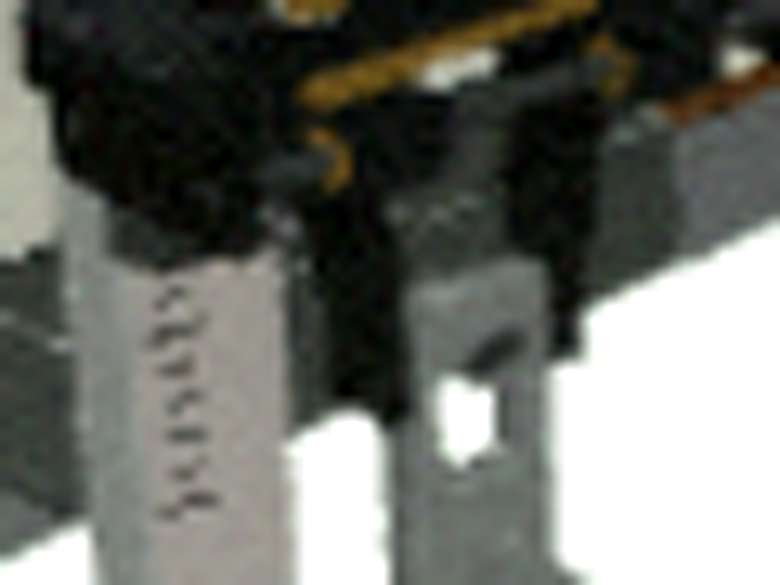

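```bash
python3 -m inch '[{"fingers":4.0,"delta_pos":[0,0,0.1],"spin":0},{"fingers":4.0,"delta_pos":[0,0,0.25],"spin":0},{"fingers":4.0,"delta_pos":[0,0,0.4],"spin":0},{"fingers":4.0,"delta_pos":[0,0,0.55],"spin":0},{"fingers":4.0,"delta_pos":[0,0,0.7],"spin":0},{"fingers":4.0,"delta_pos":[0,0,0.85],"spin":0},{"fingers":4.0,"delta_pos":[0,0,1.0],"spin":0},{"fingers":4.0,"delta_pos":[0,0,1.15],"spin":0},{"fingers":4.0,"delta_pos":[0,0,1.3],"spin":0},{"fingers":4.0,"delta_pos":[0,0,1.45],"spin":0},{"fingers":4.0,"delta_pos":[0,0,1.55],"spin":0},{"fingers":4.0,"delta_pos":[0,0,1.6],"spin":0},{"fingers":4.0,"delta_pos":[0,0,1.6],"spin":0}]'
python3 -c "
from h import *
F=force(80)
a=capture('side')
c=a[140:185,270:330].astype(float); c=np.clip((c-40)*2.0,0,255).astype(np.uint8)
cv2.imwrite('pics/s14.png',cv2.resize(c[:,:,::-1],None,fx=13,fy=13,interpolation=cv2.INTER_CUBIC))"
```

```text
time_s: 17.15
tcp_pos: [0.5242, -0.0093, 0.1514]
ee_rot: [[-0.996, 0.087, 0.0], [0.087, 0.996, -0.0], [-0.0, -0.0, -1.0]]
wrist_force: [-1.1, 0.6, -0.7]
gripper_width: 0.505
t 21.15 F [ 0.12   0.078 -0.444] sem [0.064 0.056 0.054] tcp [ 0.5242 -0.0093  0.1514] w 0.506
```

View pics/s14.png

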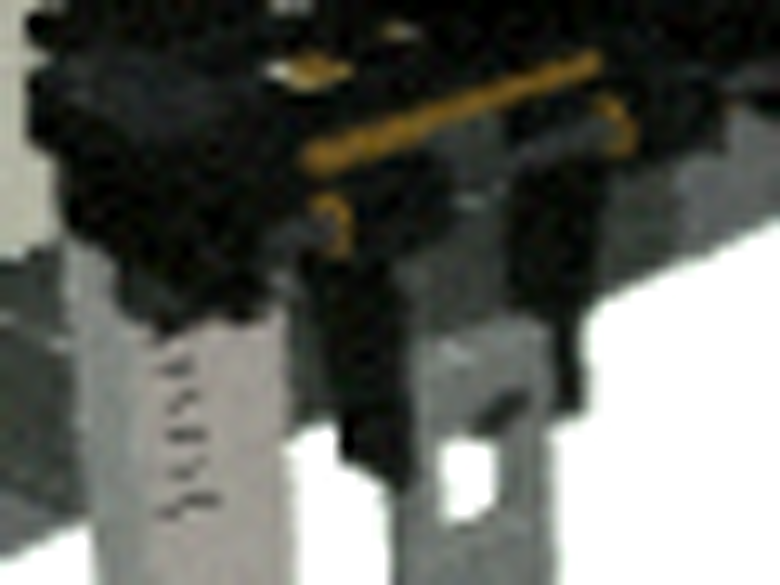

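```bash
python3 -m inch '[{"fingers":4.0,"delta_pos":[0,0,0.1],"spin":0},{"fingers":4.0,"delta_pos":[0,0,0.2],"spin":0},{"fingers":4.0,"delta_pos":[0,0,0.2],"spin":0},{"fingers":4.0,"delta_pos":[0,0,0.2],"spin":0}]'
python3 -c "
from h import *
F=force(50)"
```

```text
time_s: 21.6
tcp_pos: [0.5242, -0.0093, 0.1493]
ee_rot: [[-0.996, 0.087, 0.0], [0.087, 0.996, -0.0], [-0.0, -0.0, -1.0]]
wrist_force: [0.6, 0.1, 0.3]
gripper_width: 0.504
t 24.1 F [ 0.645  0.143 -0.2  ] sem [0.082 0.068 0.067] tcp [ 0.5242 -0.0094  0.1494] w 0.502
```

```bash
python3 -m inch '[{"fingers":4.6,"delta_pos":[0,0,0],"spin":0},{"fingers":5.0,"delta_pos":[0,0,0],"spin":0},{"fingers":5.5,"delta_pos":[0,0,0],"spin":0},{"fingers":6.0,"delta_pos":[0,0,0],"spin":0}]'
python3 -c "
from h import *
def c(n):
  a=capture('side')[140:195,270:330].astype(float); return cv2.resize(np.clip((a-40)*2.0,0,255).astype(np.uint8)[:,:,::-1],(400,366),interpolation=2)
i=c(1); F=force(10); j=c(2)
cv2.imwrite('pics/s15.png',np.hstack([i,j]))"
```

```text
time_s: 24.5
tcp_pos: [0.524, -0.0094, 0.1493]
ee_rot: [[-0.996, 0.087, -0.0], [0.087, 0.996, -0.0], [0.0, -0.0, -1.0]]
wrist_force: [0.3, 0.5, -0.5]
gripper_width: 0.644
t 25.05 F [-0.182  0.333 -0.061] sem [0.131 0.138 0.118] tcp [ 0.5242 -0.0093  0.1494] w 0.695
```

View pics/s15.png

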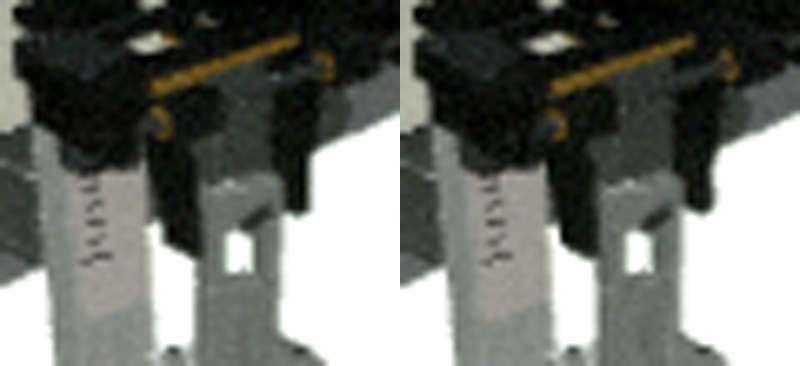

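Released without visible movement. Rise straight up with the fingers open, and locate the things around the button.

```bash
python3 -m inch '[{"fingers":7,"delta_pos":[0,0,0],"spin":0},{"fingers":8,"delta_pos":[0,0,0],"spin":0},{"fingers":8,"delta_pos":[0,0,-0.5],"spin":0},{"fingers":8,"delta_pos":[0,0,-1.5],"spin":0},{"fingers":8,"delta_pos":[0,0,-3],"spin":0},{"fingers":8,"delta_pos":[0,0,-5],"spin":0},{"fingers":8,"delta_pos":[0,0,-8],"spin":0},{"fingers":8,"delta_pos":[0,0,-11],"spin":0},{"fingers":8,"delta_pos":[0,0,-14],"spin":0},{"fingers":8,"delta_pos":[0,0,-14],"spin":0}]'
python3 -c "
from h import *
force(6)
a=capture('side');b=capture('top')
cv2.imwrite('pics/s16.png',cv2.resize(a[100:230,120:400,::-1],None,fx=2.8,fy=2.8,interpolation=2))
cv2.imwrite('pics/t16.png',cv2.resize(b[80:240,130:390,::-1],None,fx=3,fy=3,interpolation=2))
for t in ('spray','sander','blank','record_top'):
  print(t,[ (onz('top',np.array(r['location'])*[640,400],.03 if t=='record_top' else .01).round(3),r['conf']) for r in spot_point('top',t)[:2]])
"
```

```text
time_s: 26.1
tcp_pos: [0.5267, -0.0094, 0.2954]
ee_rot: [[-0.996, 0.087, 0.011], [0.087, 0.996, 0.001], [-0.011, 0.002, -1.0]]
wrist_force: [-0.7, -0.8, -1.0]
gripper_width: 0.916
t 26.4 F [ 0.106  0.006 -0.35 ] sem [0.184 0.126 0.248] tcp [ 0.5235 -0.0094  0.2883] w 0.921
spray [(array([0.659, 0.406, 0.01 ]), 0.7)]
sander [(array([0.518, 0.436, 0.01 ]), 0.56)]
blank []
record_top []
```

View pics/s16.png

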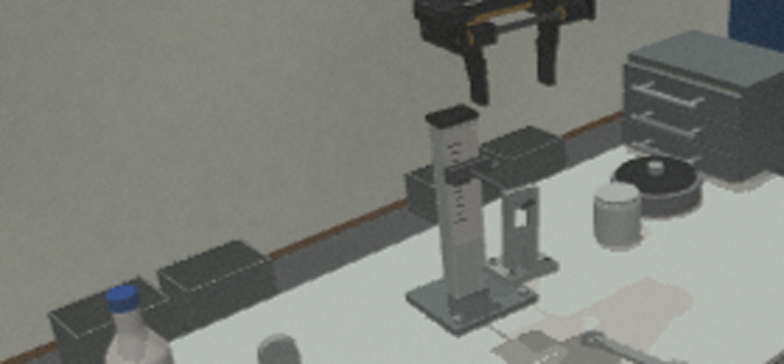

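View pics/t16.png

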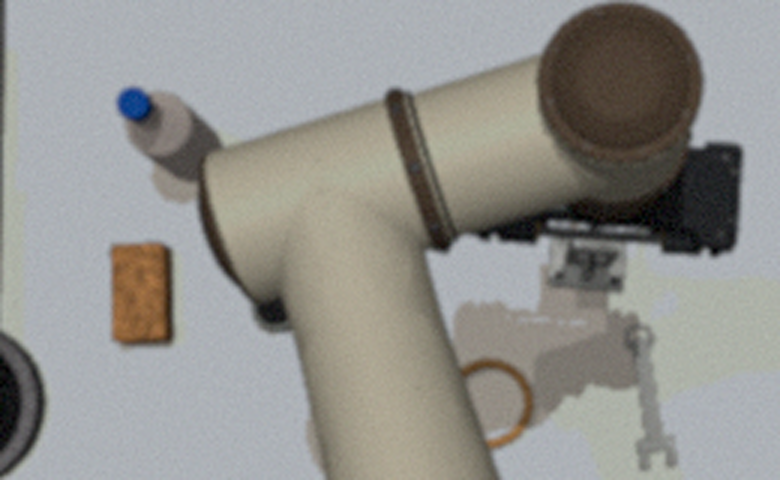

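The bracket hangs free in the hook, foot clear of the slab (side crop (520,235)). Next, go over the button with the fingers shut.

```bash
python3 -m inch '[{"fingers":8,"delta_pos":[0.2,1,-1],"spin":0},{"fingers":4,"delta_pos":[0.8,4,-1],"spin":0},{"fingers":0,"delta_pos":[1.6,8,-1],"spin":0},{"fingers":0,"delta_pos":[2.4,12,-1],"spin":0},{"fingers":0,"delta_pos":[3.2,16,-1],"spin":0},{"fingers":0,"delta_pos":[4,20,-1],"spin":0},{"fingers":0,"delta_pos":[4.8,24,2],"spin":0},{"fingers":0,"delta_pos":[5.5,28,6],"spin":0},{"fingers":0,"delta_pos":[6.1,31,10],"spin":0},{"fingers":0,"delta_pos":[6.1,31.6,14],"spin":0},{"fingers":0,"delta_pos":[6.1,31.6,17],"spin":0},{"fingers":0,"delta_pos":[6.1,31.6,18],"spin":0},{"fingers":0,"delta_pos":[6.1,31.6,18],"spin":0}]'
python3 -c "
from h import *
force(8)
a=capture('side');b=capture('top')
f=lambda p:((proj('side',p)-[160,170])*6).round(0)
for z in (.03,.0,.05,.078,.11,.144): print(z,f([.491,.311,z]))
crop('side',160,170,120,110,6,'pics/s17.png',cv2.convertScaleAbs(a,alpha=1.5,beta=10))
crop('top',160,100,130,110,6,'pics/t17.png',cv2.convertScaleAbs(b,alpha=1.5,beta=10))
"
```

```text
time_s: 28.0
tcp_pos: [0.4905, 0.3108, 0.1088]
ee_rot: [[-0.996, 0.086, -0.001], [0.086, 0.996, -0.002], [0.001, -0.002, -1.0]]
wrist_force: [0.6, 0.0, 0.9]
gripper_width: 0.017
t 28.4 F [-0.171  0.011 -0.003] sem [0.188 0.149 0.168] tcp [0.4913 0.311  0.1106] w 0.005
0.03 [436. 570.]
0.0 [445. 618.]
0.05 [430. 536.]
0.078 [422. 489.]
0.11 [412. 434.]
0.144 [401. 373.]
```

View pics/s17.png

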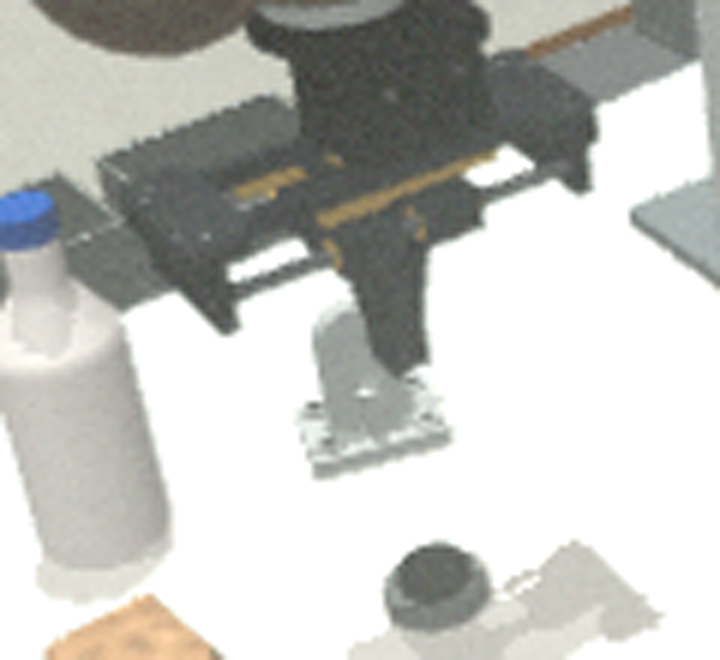

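View pics/t17.png

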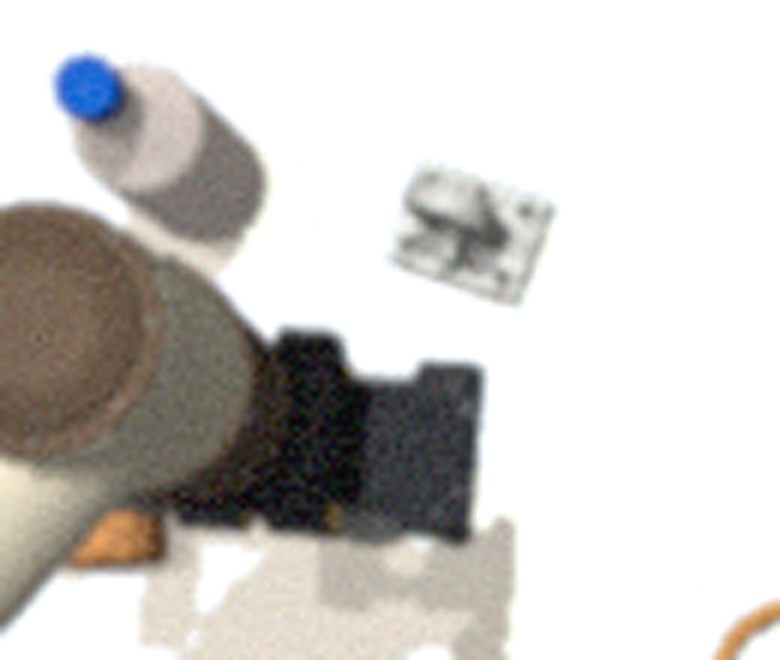

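The shut tip at crop (405,375) confirms that the real tip sits about 33 mm above the reported TCP, right over the button at (436,570). The blank is behind and clear. Descend.

```bash
python3 -m inch '[{"fingers":0,"delta_pos":[0,0,2],"spin":0},{"fingers":0,"delta_pos":[0,0,5],"spin":0},{"fingers":0,"delta_pos":[0,0,8],"spin":0},{"fingers":0,"delta_pos":[0,0,9.5],"spin":0},{"fingers":0,"delta_pos":[0,0,10],"spin":0},{"fingers":0,"delta_pos":[0,0,10],"spin":0},{"fingers":0,"delta_pos":[0,0,10],"spin":0}]'
python3 -c "
from h import *
force(8)
a=capture('side')
crop('side',195,225,75,60,10,'pics/s18.png',cv2.convertScaleAbs(a,alpha=1.5,beta=10))
"
```

```text
time_s: 29.2
tcp_pos: [0.4916, 0.3115, 0.0104]
ee_rot: [[-0.996, 0.087, 0.002], [0.087, 0.996, 0.001], [-0.001, 0.001, -1.0]]
wrist_force: [0.6, -0.0, 1.2]
gripper_width: 0.006
t 29.6 F [ 0.118 -0.01   0.158] sem [0.129 0.128 0.154] tcp [0.491  0.3109 0.0098] w 0.006
```

View pics/s18.png

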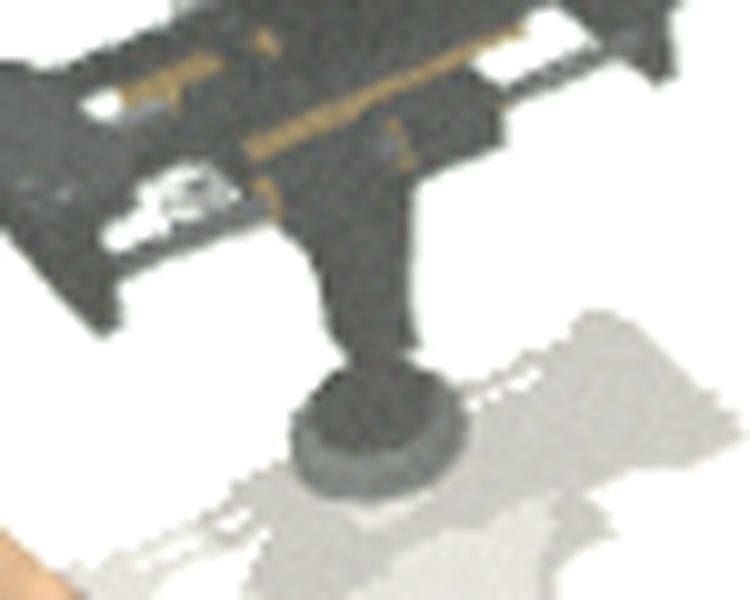

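```bash
python3 -m inch '[{"fingers":0,"delta_pos":[0,0,0.4],"spin":0},{"fingers":0,"delta_pos":[0,0,0.8],"spin":0},{"fingers":0,"delta_pos":[0,0,1.1],"spin":0},{"fingers":0,"delta_pos":[0,0,1.3],"spin":0},{"fingers":0,"delta_pos":[0,0,1.5],"spin":0},{"fingers":0,"delta_pos":[0,0,1.5],"spin":0}]'
python3 -c "
from h import *
force(10)"
```

```text
time_s: 30.25
tcp_pos: [0.4907, 0.3106, -0.0059]
ee_rot: [[-0.996, 0.087, -0.0], [0.087, 0.996, -0.001], [0.0, -0.001, -1.0]]
wrist_force: [-1.1, -1.0, 0.9]
gripper_width: 0.005
t 30.75 F [-0.854 -0.724  1.326] sem [0.133 0.155 0.17 ] tcp [ 0.4909  0.3108 -0.0056] w 0.007
```

```bash
python3 -m inch '[{"fingers":0,"delta_pos":[0,0,0.1],"spin":0},{"fingers":0,"delta_pos":[0,0,0.2],"spin":0},{"fingers":0,"delta_pos":[0,0,0.3],"spin":0},{"fingers":0,"delta_pos":[0,0,0.35],"spin":0},{"fingers":0,"delta_pos":[0,0,0.35],"spin":0}]'
python3 -c "
from h import *
force(8)
a=capture('side')
crop('side',195,225,75,60,10,'pics/s19.png',cv2.convertScaleAbs(a,alpha=1.5,beta=10))"
```

```text
time_s: 31.25
tcp_pos: [0.4909, 0.3108, -0.0091]
ee_rot: [[-0.996, 0.087, 0.0], [0.087, 0.996, 0.0], [-0.0, 0.0, -1.0]]
wrist_force: [-1.2, -1.2, 3.1]
gripper_width: 0.011
t 31.65 F [-0.482 -0.899  2.887] sem [0.088 0.134 0.167] tcp [ 0.4909  0.3108 -0.0091] w 0.003
```

View pics/s19.png

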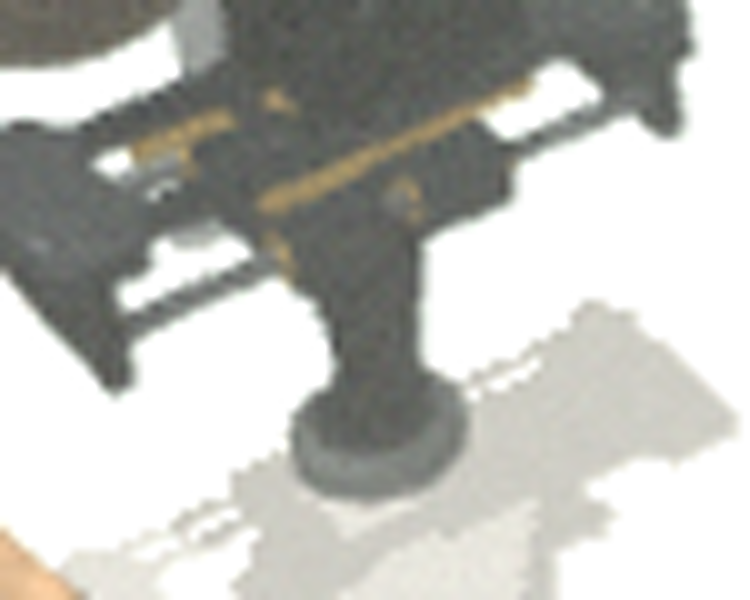

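```bash
python3 -m inch '[{"fingers":0,"delta_pos":[0,0,0.1],"spin":0},{"fingers":0,"delta_pos":[0,0,0.2],"spin":0},{"fingers":0,"delta_pos":[0,0,0.25],"spin":0},{"fingers":0,"delta_pos":[0,0,0.25],"spin":0}]'
python3 -c "
from h import *
force(8)"
```

```text
time_s: 32.1
tcp_pos: [0.4909, 0.3108, -0.0108]
ee_rot: [[-0.996, 0.086, 0.0], [0.086, 0.996, -0.0], [-0.0, -0.0, -1.0]]
wrist_force: [-1.4, -1.6, 8.1]
gripper_width: 0.006
t 32.5 F [-2.379 -1.824  8.067] sem [0.124 0.154 0.227] tcp [ 0.491   0.3108 -0.0108] w 0.003
```

8 N at a stop, against 4 N for full travel: the button is fully down. Come straight up.

```bash
python3 -m inch '[{"fingers":0,"delta_pos":[0,0,-0.3],"spin":0},{"fingers":0,"delta_pos":[0,0,-0.8],"spin":0},{"fingers":0,"delta_pos":[0,0,-1.5],"spin":0},{"fingers":0,"delta_pos":[0,0,-3],"spin":0},{"fingers":0,"delta_pos":[0,0,-6],"spin":0},{"fingers":0,"delta_pos":[0,0,-10],"spin":0},{"fingers":0,"delta_pos":[0,0,-14],"spin":0},{"fingers":0,"delta_pos":[0,0,-17],"spin":0},{"fingers":0,"delta_pos":[0,0,-17],"spin":0},{"fingers":0,"delta_pos":[0,0,-17],"spin":0}]'
python3 -c "
from h import *
force(4)
a=capture('side');b=capture('top')
f=lambda i,x,y,w,h:cv2.resize(cv2.convertScaleAbs(i[y:y+h,x:x+w,::-1],alpha=1.4),(400,300),interpolation=2)
cv2.imwrite('pics/e1.png',np.vstack([np.hstack([f(a,260,130,100,75),f(a,205,245,56,42)]),np.hstack([f(a,120,120,320,240),f(b,130,60,320,240)])]))"
```

```text
time_s: 33.5
tcp_pos: [0.4907, 0.3111, 0.1589]
ee_rot: [[-0.996, 0.087, 0.001], [0.087, 0.996, 0.002], [-0.0, 0.002, -1.0]]
wrist_force: [0.2, 0.3, -0.9]
gripper_width: 0.008
t 33.7 F [-0.229  0.46  -0.172] sem [0.263 0.267 0.386] tcp [0.4902 0.3102 0.1568] w 0.006
```

View pics/e1.png

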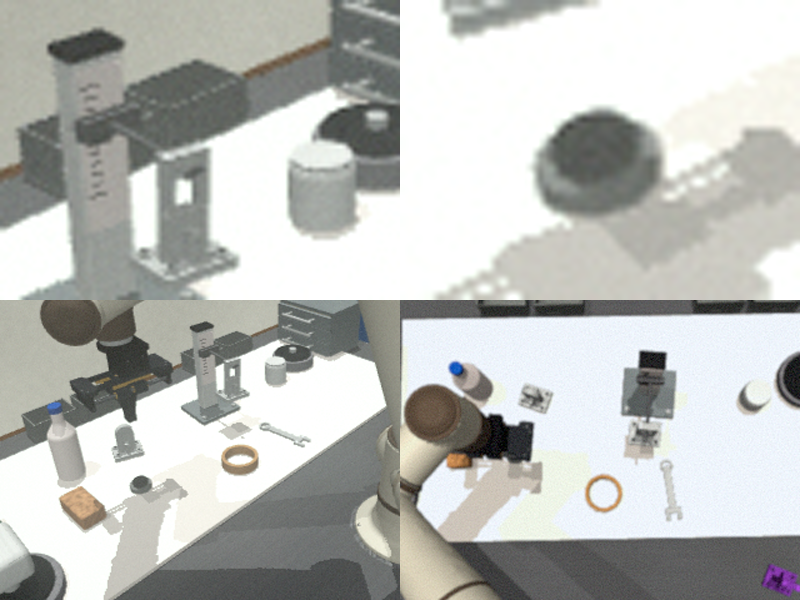

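The bracket hangs still on the hook (top-left pane, eye at (185,190)). The button is up again, the robot is clear, and the other things look unmoved.

```bash
python3 -c "
from h import *
print(finish_job())"
```

```text
the job is handed in; nothing more can be done
None
```

The steel bracket hangs by its eye in the scale's hook. I pressed the record button once and let it come up, and handed the job in at about 34 s; no verdict is reported.

- **Easing on:** Held freely, the bracket weighed about 3.0 N (roughly 30 mm of spring). I lowered it onto the hook until the wrist carried only about its empty reading, then opened the fingers. The two pictures over the half second after release showed no visible movement.
- **Recording:** I pressed about 7 s after letting go. The wrist force climbed to 8 N against a stop, where 4 N is enough for full travel.
- **Last checks:** The final pictures showed the bracket hanging clear of the slab, the button up, nothing else visibly moved, and the gripper touching nothing.
- **What disagreed:** The fingertips showed about 33 mm higher in the pictures than the reported TCP. I set the heights of the grasp and the press from the pictures and contact forces instead.
- **Remaining doubt:** The force zero was only known to about 0.15 N. The bracket may have been let go 1 to 2 mm from perfect balance, and I had no direct reading of the hook's motion.

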